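# Bring the puzzle wheel round and slide in its last piece

## Robot

A 7-joint arm with a two-finger parallel gripper is mounted at the origin on the work surface. World frame = base frame: x ahead of the robot, y to its left, z up, the work surface at z = 0. Lengths are in m, angles in rad, forces in N, time in s.
With the tool pointing down it reaches from about 0.4 to 0.85 m from the base axis. Payload 10.4 kg.
Tool frame: the origin (TCP) lies between the finger pads; the fingertips stand 14 mm ahead of it and the grasp point (between the pads) lies 5 mm behind it; z points along the fingers, y is the direction in which the jaws open and shut (so a half turn about z gives the same grasp; the last joint's range is limited). The gripper opens to 87 mm and grips with 3 to 60 N. Pads are 19 mm wide; open, the fingers measure 117 mm over their backs; the gripper's body (75 mm by 190 mm) begins 51 mm behind the grasp point.
Start: joints at [1.144, 0.332, -0.065, 1.46, 0.022, 1.35, -0.088], TCP at [0.246, -0.575, 0.237] pointing down, gripper open.
Joint ranges: [-2.6, 2.6], [-0.5, 2.12], [-1.47, 1.34], [0.16, 2.42], [-1.27, 4.41], [0.06, 2.06], [-2.6, 2.6]. Speed limits (rad/s): [2.22, 2.22, 2.79, 2.79, 3.14, 3.14, 3.14].

## Interface

Orientations are given as a unit quaternion [x, y, z, w].
In Python, from bench import readout, camera, calibration, order gives the robot as it stands.
- The arm moves only by the tool apply_moves, never from a script. Its argument "deltas" is a list of rows, each an object with "translation": the shift along the world's x, y, z in m, a list of three; "turn": the turn, a rotation vector about the world's x, y, z in rad, a list of three; "hand": the finger opening in m, from 0 to 0.087. A call has 1 to 5 rows; each row shifts and turns the pose as measured when the row begins; what a row does not reach is not made up. A row lasts 1/10 s, in which the tool goes at most 50 mm and 8.59 degrees, less where a joint would pass 70% of its speed; a pose out of reach is approached as far as the arm can. A call with a gripper value outside its range is refused whole. The fingers move at their own pace and stop on an object; "newtons" is the grip in N (left out, the last holds). Time passes only in rows, so rows that do not move let the fingers close. It gives the time, the measured TCP pose, the force and the opening at its end, in the units of the state.
- readout.read_state(): the state, without advancing time (a new reading comes with each control period).
- camera(name): name is "scene" or "side" or "wrist"; returns the picture (400x640x3 uint8, red, green, blue); there is no depth.
- calibration(name): a dict with "fx", "fy", "cx", "cy" (pixels), "D" ([k1, k2, p1, p2, k3] as OpenCV has them; the pictures are not rectified), "extrinsics" (4x4, takes a point from world to camera coordinates). Camera axes: x right, y down, z forward; pixel columns grow to the right and rows downward; lengths in m; the calibration is good to about 2 mm. A picture is of the moment at which its call begins: read the wrist's pose just before it. calibration takes no time and is no camera call; for the wrist camera it gives the pose at the moment of the call.
- order.close_job(): hands the job in, once; it reports no verdict.
The state is a dict: "time": time; "joint_positions": joint angles; "joint_vel": joint speeds; "joint_torque": joint torques, N m; "ee_pos": TCP position; "eef_rot": TCP orientation; "ft_force": force on the tool from outside, world axes, zero at the start; "torque": the same for the moment, N m; "width": finger opening in m.
Only numpy, scipy, OpenCV 4.12 (cv2) and the standard library are available. Lean on these libraries where they do the work, as an engineer would, in place of code of your own. Each camera call takes 0.05 s, during which the arm holds its last target. There are 200 camera calls.

## Task

Push on the wooden puzzle wheel's raised spokes with a fingertip to turn it until the open gap in its rim faces squarely the chute in which the last piece waits; then push that piece along the chute with a fingertip until it is fully home in the gap. Never lift or tip the piece, it only slides, and leave the other things on the table where they are.

Things in the scene. Friction and masses are not known exactly. Their poses are not given: they have to be found in the camera images.
- board: Fixed plywood base board, 360 x 270 x 12 mm. Origin: at table height under the wheel's axis. Its +x points from the axis along the chute's centre line, away from the wheel (board: x -135 to 225, y +-135 mm). The chute is two rails along x, from x = 130 to 225 mm, 10 mm wide, 50 mm apart inside, 7 mm high above the board.
- wheel (a joint): Turn of the puzzle wheel about the vertical axis in rad, growing anticlockwise seen from above, endless (no stops). At 0 (or 2 pi, or any whole turn) the gap faces the chute squarely. It is stiff with friction (about 0.12 N m, i.e. 1.5 N at 80 mm radius) and stays where it is left. Starts between 0.9 and 5.4.
- hub (a point): Centre of the wheel's upper face, 29 mm above the table; this frame turns with the wheel, its x axis points from the axis through the middle of the gap. The wheel is a wooden disc, radius 120 mm, 16 mm thick, its underside 1 mm above the board. In its middle is a round hub of radius 24 mm, 28 mm high above the disc.
- gap_mouth (a point): Middle of the gap's open mouth at the wheel's rim, 118 mm from the axis, at the level of the disc's underside (13 mm above the table); turns with the wheel. The gap is a straight radial slot cut through the disc, 46 mm wide, from its flat inner end 58 mm from the axis out to the rim; the piece slides in it on the base board.
- chute_mouth (a point): Fixed point on the board's upper face (12 mm above the table), 118 mm from the axis on the chute's centre line: the gap faces the chute squarely when the gap's mouth is straight above it.
- spoke_a (a point): Top of the outer end of a spoke, 107 mm from the axis, 55 mm above the table; a quarter turn anticlockwise (from above) from the gap. The three spokes are alike: radial wooden bars standing on the disc, 16 mm wide, 26 mm high above the disc, from the hub to 107 mm from the axis.
- spoke_b (a point): The same for the spoke opposite the gap.
- spoke_c (a point): The same for the spoke a quarter turn clockwise from the gap.
- piece: The last piece: wooden block 60 mm long (x), 40 wide, 24 thick, 60 g, half-round nose at -x, flat back at +x, small knob on top (18 mm across, top 40 mm up). Origin: centre of the underside. It lies in the chute, nose to the wheel, its centre 160 to 185 mm from the axis. Fully home: nose against the gap's inner end, centre 88 mm from the axis, back flush with the rim, top 7 mm above the disc's.
- pawn: Bystander: dark wooden game pawn, 28 mm across, 46 mm high, standing on the board beside the chute. Origin: centre of the underside.
- leaf: Bystander: pale wooden puzzle piece (round end 36 mm, tab to its +x), 18 mm thick, lying on the board on the other side of the chute. Origin: under the centre of the round end.
- mug: Bystander: blue mug, 80 mm across, 85 mm high, on the table at the end of the board away from the chute. Origin: centre of the underside.
- jar: Bystander: glass jar with a steel lid, 68 mm across, 80 mm high, on the table on the other side of the board. Origin: centre of the underside.
- remote: Bystander: black remote control, 160 x 44 x 18 mm, lying on the table to the robot's left. Origin: centre of the underside.
There are look-alikes about, which are no part of the job. What is meant by the piece is not green, and is the smaller of those in its own colour.

How it is judged:
On the way, in this order (a step that is already met when the one before it is completed fails the run):
1. the wheel is turned until its gap faces the chute (mouths within 6 mm), the piece still in the chute, the wheel at rest (horizontal distance between gap_mouth and chute_mouth below 0.006 m and velocity of joint wheel between -0.05 and 0.05 rad/s and x of piece in the frame of board above 0.14 m), for 0.2 s.
2. the piece is pushed fully home in the gap (x of piece in the frame of hub below 0.093 m and y of piece in the frame of hub between -0.006 and 0.006 m and angle between the x axis of piece and the x axis of hub, either way round below 0.15 rad and angle between piece's own z axis and vertical below 0.1 rad and height (world z) of piece below 0.018 m), for 0.2 s.
At the end, for the whole second after the job is handed in: The piece lies flat on the board in the wheel's gap, its centre within 5 mm of its home depth (less than 93 mm from the axis) and within 6 mm of the gap's centre line, turned less than 0.15 rad against the gap; the gap's mouth is within 10 mm of the chute's mouth point; piece and wheel are at rest (all of step 2 and horizontal distance between gap_mouth and chute_mouth below 0.01 m and linear speed of piece below 0.01 m/s and velocity of joint wheel between -0.05 and 0.05 rad/s); the robot touches nothing.
It fails at once if the piece is lifted or tipped (underside centre more than 10 mm above the board, or tilted more than 0.3 rad) (height (world z) of piece above 0.022 m or angle between piece's own z axis and vertical above 0.3 rad).
It fails at once if a bystander is moved more than 20 mm (distance of any of pawn, leaf, mug, jar, remote from where it was at the start of the episode above 0.02 m).
It fails at once if a bystander is tipped over (angle between any of pawn, leaf, mug, jar, remote's own z axis and vertical above 0.4 rad).
It also fails if it takes over 56 s, if anything falls off the work surface, if the arm or the gripper's body presses on something with over 40 N, if the wrist force passes 120 N, or if a joint passes its speed limit or range.

## Working session

There is one attempt and no reset: what is moved stays moved. The work goes in short steps, Python scripts to look and compute and a tool call to move; the robot and the scene stay as the last step left them, time stands still between calls to the robot, and variables do not carry over. Pictures are saved under pics/ and viewed, about 8 in all and at most 12, crops included, and the job is handed in when it is done.

Besides the shell and the picture viewer there is one more tool, called after "Request:" by a JSON object that holds its "method" and its "body", one argument or row to a line. apply_moves: Moves the arm, as the interface text tells. Its arguments: {"type":"object","properties":{"deltas":{"type":"array","items":{"type":"object","properties":{"translation":{"type":"array","items":{"type":"number"}},"turn":{"type":"array","items":{"type":"number"}},"hand":{"type":"number"}}}},"newtons":{"type":"number"}},"required":["deltas"]}

```bash
mkdir -p pics
cat > h.py <<'E'
import numpy as np, cv2
from bench import readout, camera, calibration, order
def snap(n,f):
    c=calibration(n); im=camera(n); cv2.imwrite('pics/'+f,im[:,:,::-1]); np.save('pics/'+n+'_cal.npy',c,allow_pickle=True); return im,c
def K(c): return np.array([[c['fx'],0,c['cx']],[0,c['fy'],c['cy']],[0,0,1.]])
def ray(c,uv,z):
    p=cv2.undistortPoints(np.array(uv,float).reshape(-1,1,2),K(c),np.array(c['D'],float)).reshape(-1,2)
    E=np.array(c['extrinsics']);R,t=E[:3,:3],E[:3,3];o=-R.T@t
    d=np.c_[p,np.ones(len(p))]@R
    return o+d*((z-o[2])/d[:,2])[:,None]
def proj(c,P):
    E=np.array(c['extrinsics'])
    return cv2.projectPoints(np.array(P,float).reshape(-1,1,3),cv2.Rodrigues(E[:3,:3])[0],E[:3,3],K(c),np.array(c['D'],float))[0].reshape(-1,2)
def load(n): return np.load('pics/'+n+'_cal.npy',allow_pickle=True).item()
E
python3 - <<'E'
from h import *
for n in ('scene','side'):
    im,c=snap(n,n+'0.png'); E=np.array(c['extrinsics']); print(n,-E[:3,:3].T@E[:3,3])
s=readout.read_state(); print(s['ee_pos'],s['eef_rot'],s['ft_force'],s['time'])
a=cv2.imread('pics/scene0.png');b=cv2.imread('pics/side0.png')
E
```

```text
scene [1.41158819 0.26255266 0.93045447]
side [0.10466408 1.20599507 0.81177474]
[ 0.24543534 -0.57442985  0.23583485] [ 9.79683925e-01  2.00546739e-01 -1.66063444e-04 -6.20678980e-04] [ 0.17775339 -0.45440235 -0.07165141] 0.1
```

View pics/scene0.png

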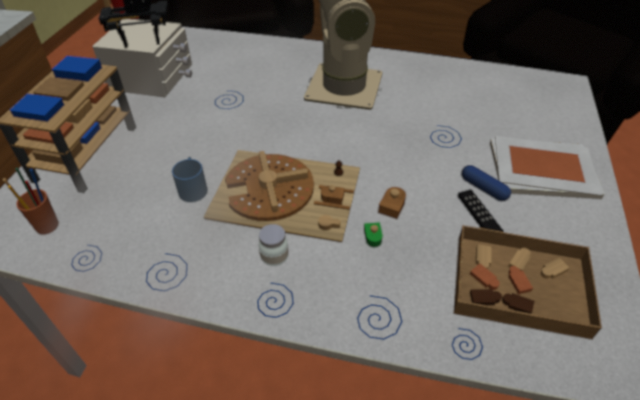

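View pics/side0.png

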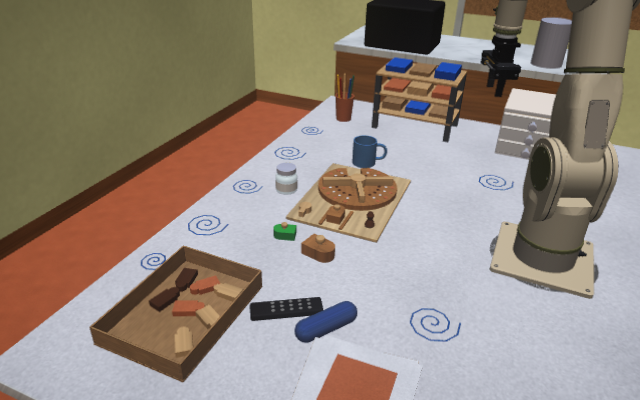

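The wheel is near (270,185) in scene and (358,187) in side. The piece is in the chute at (332,195) / (336,213), and the look-alikes lie off the board. I'll enlarge both.

Run:
```python
import cv2,numpy as np
a=cv2.imread('pics/scene0.png')[145:245,200:370];b=cv2.imread('pics/side0.png')[155:245,280:420]
f=lambda i,s:cv2.resize(i,None,fx=s,fy=s,interpolation=cv2.INTER_CUBIC)
a=f(a,4);b=f(b,5)
cv2.imwrite('pics/c1.png',a);cv2.imwrite('pics/c2.png',b)
```

```text
(no output)
```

View pics/c1.png

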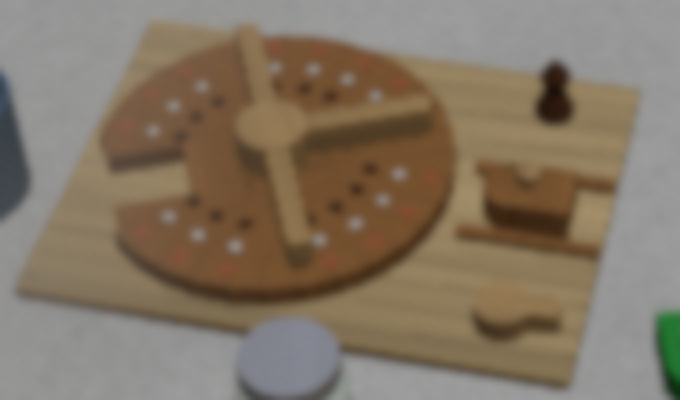

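View pics/c2.png

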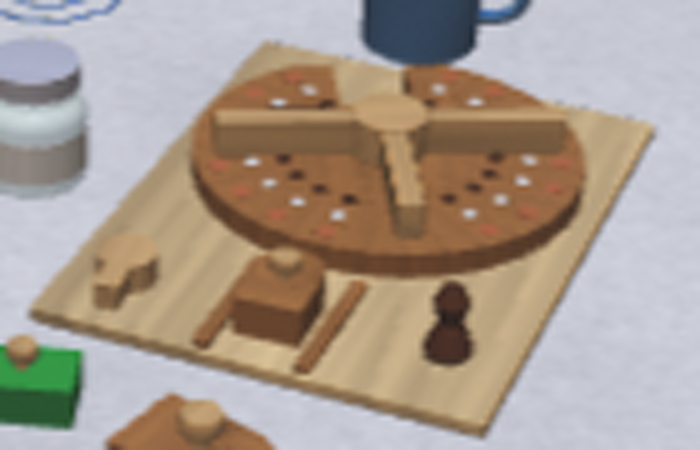

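Scene crop:
- Board corners: (152,22), (640,90), (570,385), (18,293).
- Spoke ends: (248,30), (430,103), (300,248).
- The gap is at left, near (110,185).

The side crop agrees, with the gap pointing roughly away from the chute. I'll fit the board pose and wheel angle next.

```bash
cat > fit.py <<'E'
from h import *
from scipy.optimize import least_squares
cs,cd=load('scene'),load('side')
S=lambda l:np.array(l)/4+[200,145]-.375
D=lambda l:np.array(l)/5+[280,155]-.4
oS=S([(152,22),(640,90),(570,385),(18,293),(270,126),(248,30),(430,103),(300,246)])
oD=D([(270,42),(655,128),(485,435),(30,315),(390,112),(217,117),(565,122),(408,208)])
cor=np.array([[-135,135],[225,135],[225,-135],[-135,-135]])/1e3
def T(p,b): 
    c,s=np.cos(p[2]),np.sin(p[2]); return b@np.array([[c,s],[-s,c]])+p[:2]
# wheel angle w: gap; spokes at w+pi/2(a), w+pi(b), w-pi/2(c)
def sp(w,k): return .107*np.array([np.cos(w+k),np.sin(w+k)])
def pts(p,order_s):
    b=np.vstack([c for c in order_s]);z=[.012]*4+[.057]+[.055]*3
    return np.c_[T(p,b),z]
def res(p):
    a,b,c=sp(p[3],np.pi/2),sp(p[3],np.pi),sp(p[3],-np.pi/2)
    PS=pts(p,[cor,[[0,0]],[c],[b],[a]])
    tl,tr,br,bl=cor
    PD=pts(p,[[bl],[tl],[tr],[br],[[0,0]],[a],[c],[b]])
    PD=pts(p,[[bl,tl,tr,br],[[0,0]],[a],[c],[b]]) if 0 else pts(p,[[bl],[tl],[tr],[br],[[0,0]],[a],[c],[b]])
    return np.r_[(proj(cs,PS)-oS).ravel(),(proj(cd,PD)-oD).ravel()]
E
python3 - <<'E'
from fit import *
print(ray(cs,oS,.012)[:4,:2].round(3).tolist());print(ray(cd,oD,.012)[:4,:2].round(3).tolist())
print(ray(cs,oS,.055)[4:,:2].round(3).tolist());print(ray(cd,oD,.055)[4:,:2].round(3).tolist())
E
```

```text
[[0.415, -0.23], [0.405, 0.128], [0.675, 0.135], [0.684, -0.22]]
[[0.679, -0.225], [0.413, -0.226], [0.403, 0.137], [0.67, 0.142]]
[[0.543, -0.095], [0.455, -0.139], [0.497, 0.001], [0.641, -0.043]]
[[0.547, -0.096], [0.638, -0.043], [0.447, -0.132], [0.498, 0.006]]
```

Run:
```python
from fit import *
r=least_squares(res,[.543,-.093,1.6,3.6],loss='soft_l1');p=r.x;print(p,abs(r.fun).max()); print(r.fun.reshape(-1,2).round(1).tolist())
np.save('p.npy',p)
# piece knob top z .052 (board 12 + 40): scene & side
k1=ray(cs,S([(528,170)]),.052);k2=ray(cd,D([(286,258)]),.050)
for k in (k1,k2):
    d=k[0,:2]-p[:2];c,s=np.cos(p[2]),np.sin(p[2]);print(k,c*d[0]+s*d[1],-s*d[0]+c*d[1])
for n,u,z in(('pawn',D([(447,352)]),.012),('jar',D([(38,60)]),.08),('mug',D([(420,0)]),.045),('leaf',D([(128,250)]),.03)): print(n,ray(cd,u,z).round(3))
```

```text
[ 0.54514749 -0.09208575  1.5959227   3.58459158] 1.6806167042212223
[[0.1, -0.3], [0.7, -0.0], [0.7, -0.0], [-1.1, -0.4], [0.6, 0.2], [0.2, -1.2], [0.7, 0.0], [-0.2, -0.1], [-1.3, -0.2], [0.1, -0.7], [0.3, -1.7], [-0.5, -1.4], [0.1, 0.1], [-0.5, -0.3], [0.1, -1.4], [0.5, -0.3]]
[[0.54049134 0.07764377 0.052     ]] 0.1697929270489765 0.00039044286071013116
[[0.54226775 0.07863322 0.05      ]] 0.17073743490137527 -0.0014102626875509617
pawn [[0.447 0.073 0.012]]
jar [[ 0.747 -0.018  0.08 ]]
mug [[ 0.589 -0.267  0.045]]
leaf [[0.638 0.081 0.03 ]]
```

Wheel is at about 3.585, so I'll turn it +2.70 rad anticlockwise by pushing spoke c. First the approach, with fingers closed and tool yaw aligned to the board.

Request:
{"method": "apply_moves", "body": {
  "deltas": [
    {"translation":[0.02,0.045,0],"turn":[0,0,-0.13],"hand":0},
    {"translation":[0.02,0.045,0],"turn":[0,0,-0.13],"hand":0},
    {"translation":[0.02,0.045,0],"turn":[0,0,-0.12],"hand":0},
    {"translation":[0.02,0.045,0],"turn":[0,0,0],"hand":0},
    {"translation":[0.02,0.045,0],"turn":[0,0,0],"hand":0}
  ]
}}

```text
time: 0.6
ee_pos: [0.3409, -0.348, 0.2319]
eef_rot: [1.0, -0.001, -0.002, -0.002]
ft_force: [0.8, 0.2, -0.2]
width: 0.055
```

Request:
{"method": "apply_moves", "body": {
  "deltas": [
    {"translation":[0.02,0.045,0],"turn":[0,0,0],"hand":0},
    {"translation":[0.02,0.045,0],"turn":[0,0,0],"hand":0},
    {"translation":[0.02,0.045,0],"turn":[0,0,0],"hand":0},
    {"translation":[0.02,0.045,0],"turn":[0,0,0],"hand":0},
    {"translation":[0.0,0.0,0],"turn":[0,0,0],"hand":0}
  ]
}}

```text
time: 1.1
ee_pos: [0.422, -0.158, 0.2315]
eef_rot: [1.0, 0.003, -0.002, -0.002]
ft_force: [-0.7, -0.5, 1.2]
width: 0.0154
```

Run:
```python
import numpy as np
p=np.load('p.npy')
for d in range(207,368,10):
    t=np.radians(min(d,361.44));n=np.array([np.sin(t),-np.cos(t)]);h=9.5*abs(n[0])+15*abs(n[1])
    print(d,(p[:2]+.08*np.array([np.cos(t),np.sin(t)])+(8+h)/1e3*n).round(4))
```

```text
207 [ 0.4622 -0.1055]
217 [ 0.4658 -0.1197]
227 [ 0.4722 -0.1334]
237 [ 0.4813 -0.146 ]
247 [ 0.4931 -0.1569]
257 [ 0.507  -0.1654]
267 [ 0.5227 -0.171 ]
277 [ 0.5358 -0.1738]
287 [ 0.548  -0.1749]
297 [ 0.5607 -0.1739]
307 [ 0.5736 -0.1708]
317 [ 0.5863 -0.1653]
327 [ 0.5982 -0.1573]
337 [ 0.6088 -0.1468]
347 [ 0.6175 -0.1342]
357 [ 0.6238 -0.1197]
367 [ 0.6257 -0.1133]
```

Request:
{"method": "apply_moves", "body": {
  "deltas": [
    {"translation":[0.017,0.035,-0.02],"turn":[0,0,0],"hand":0},
    {"translation":[0.017,0.032,-0.03],"turn":[0,0,0],"hand":0},
    {"translation":[0,0,-0.045],"turn":[0,0,0.02],"hand":0},
    {"translation":[0,0,-0.045],"turn":[0,0,0],"hand":0},
    {"translation":[0.0,0.0,-0.025],"turn":[0,0,0],"hand":0}
  ]
}}

```text
time: 1.6
ee_pos: [0.459, -0.0884, 0.0651]
eef_rot: [1.0, 0.015, 0.002, -0.001]
ft_force: [-0.6, -0.8, 0.5]
width: 0.0002
```

Run:
```python
from h import *
im,c=snap('scene','s1.png');im2,_=snap('side','d1.png')
f=lambda i,s:cv2.resize(i,None,fx=s,fy=s,interpolation=cv2.INTER_CUBIC)
a=f(im[100:250,190:390],4)[:,:,::-1]
cv2.imwrite('pics/c3.png',a)
s=readout.read_state();print(s['ee_pos'],s['eef_rot'],s['ft_force'],s['width'])
```

```text
[ 0.45788441 -0.08866239  0.06490412] [ 9.99896348e-01  1.43425134e-02  5.30974145e-04 -1.14190013e-03] [ 0.4189191  -0.05241109  0.22940973] 0.00033444568164196775
```

View pics/c3.png

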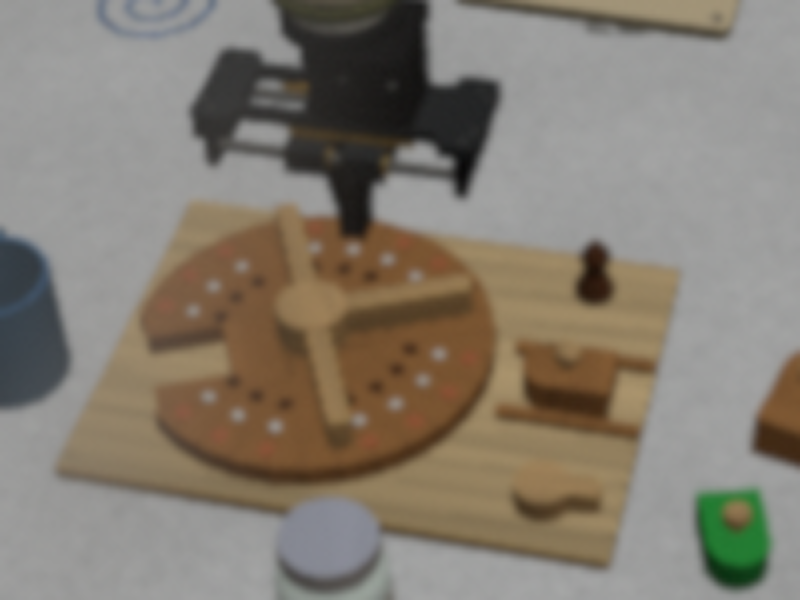

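The finger is over the disc at (352,232), just on the clockwise side of spoke c. I'll lower it and start sweeping.

Request:
{"method": "apply_moves", "body": {
  "deltas": [
    {"translation":[0.002,-0.005,-0.011],"turn":[0,0,0],"hand":0},
    {"translation":[0.002,-0.012,0],"turn":[0,0,0],"hand":0},
    {"translation":[0.004,-0.014,0],"turn":[0,0,0],"hand":0},
    {"translation":[0.006,-0.014,0],"turn":[0,0,0],"hand":0},
    {"translation":[0.009,-0.0125,0],"turn":[0,0,0],"hand":0}
  ]
}}

```text
time: 2.2
ee_pos: [0.4842, -0.1514, 0.0579]
eef_rot: [1.0, 0.014, 0.003, -0.0]
ft_force: [-0.4, 1.7, 0.3]
width: 0.0005
```

Request:
{"method": "apply_moves", "body": {
  "deltas": [
    {"translation":[0.01,-0.006,-0.002],"turn":[0,0,0],"hand":0},
    {"translation":[0.013,-0.008,-0.001],"turn":[0,0,0],"hand":0},
    {"translation":[0.015,-0.006,0],"turn":[0,0,0],"hand":0},
    {"translation":[0.013,-0.003,0],"turn":[0,0,0],"hand":0},
    {"translation":[0.012,0,0],"turn":[0,0,0],"hand":0}
  ]
}}

```text
time: 2.7
ee_pos: [0.5507, -0.1837, 0.0564]
eef_rot: [1.0, 0.01, 0.003, 0.001]
ft_force: [-1.8, 0.6, 0.6]
width: 0.0006
```

Request:
{"method": "apply_moves", "body": {
  "deltas": [
    {"translation":[0.011,0.005,-0.001],"turn":[0,0,0],"hand":0},
    {"translation":[0.013,0.005,0],"turn":[0,0,0],"hand":0},
    {"translation":[0.012,0.008,0],"turn":[0,0,0],"hand":0},
    {"translation":[0.011,0.009,0],"turn":[0,0,0],"hand":0},
    {"translation":[0.009,0.01,0],"turn":[0,0,0],"hand":0}
  ]
}}

```text
time: 3.2
ee_pos: [0.6105, -0.1495, 0.0552]
eef_rot: [1.0, 0.007, 0.002, 0.003]
ft_force: [-1.3, -1.1, 0.5]
width: 0.0004
```

Request:
{"method": "apply_moves", "body": {
  "deltas": [
    {"translation":[0.005,0.009,0],"turn":[0,0,0],"hand":0},
    {"translation":[0.004,0.009,0],"turn":[0,0,0],"hand":0},
    {"translation":[0.001,0.004,0],"turn":[0,0,0],"hand":0},
    {"translation":[0,0,0],"turn":[0,0,0],"hand":0}
  ]
}}

```text
time: 3.6
ee_pos: [0.6229, -0.1224, 0.0554]
eef_rot: [1.0, 0.009, 0.003, 0.003]
ft_force: [0.1, -0.7, -1.2]
width: 0.0007
```

Run:
```python
from h import *
im,c=snap('scene','s2.png');im2,d=snap('side','d2.png')
f=lambda i,s:cv2.resize(i,None,fx=s,fy=s,interpolation=cv2.INTER_CUBIC)
cv2.imwrite('pics/c4.png',np.vstack([f(im[145:245,200:370],3)[:,:,::-1],f(im2[155:245,275:445],3)[:,:,::-1]]))
s=readout.read_state();print(s['ee_pos'],s['ft_force'])
```

```text
[ 0.62270569 -0.12319738  0.05544594] [-0.45223488 -0.56760454 -0.45064238]
```

View pics/c4.png

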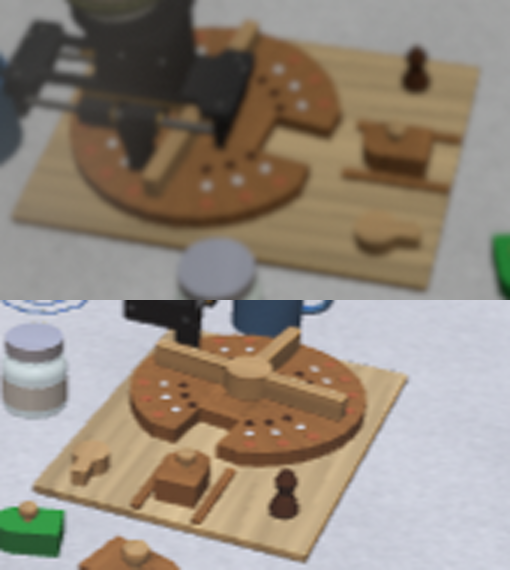

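```bash
cat > ang.py <<'E'
from h import *
p=np.load('p.npy')
def ang(uv,offs,cam='side'):
    q=ray(load(cam),uv,.055)[:,:2]-p[:2]
    for (a,r),o in zip(np.c_[np.arctan2(q[:,1],q[:,0]),np.hypot(*q.T)],offs): print(round(np.degrees((a-o-p[2]+np.pi)%(2*np.pi)-np.pi),2),r.round(4))
E
python3 - <<'E'
from ang import *
D=lambda l:np.array(l)/3+[275,55]-.33
ang(D([(345,402),(292,332),(159,345)]),[np.pi/2,np.pi,-np.pi/2])
# gap mouth corners at disc top z .029
q=ray(load('side'),D([(177,437),(220,453)]),.029)[:,:2]-p[:2];m=q.mean(0);print(np.degrees(np.arctan2(m[1],m[0])-p[2]),np.hypot(*m))
E
```

```text
-12.08 0.1095
-8.76 0.0966
-4.75 0.1021
-4.138729736817701 0.11859700215801008
```

Still about 5–9° short. I'll advance a bit less than needed, then lift and look from above with the wrist camera.

Request:
{"method": "apply_moves", "body": {
  "deltas": [
    {"translation":[0.001,0.004,0],"turn":[0,0,0],"hand":0},
    {"translation":[0.001,0.003,0],"turn":[0,0,0],"hand":0},
    {"translation":[0,0,0],"turn":[0,0,0],"hand":0}
  ]
}}

```text
time: 4.0
ee_pos: [0.6243, -0.1173, 0.0556]
eef_rot: [1.0, 0.008, 0.003, 0.003]
ft_force: [0.4, -0.2, -0.4]
width: 0.0002
```

Request:
{"method": "apply_moves", "body": {
  "deltas": [
    {"translation":[0,-0.004,0],"turn":[0,0,0],"hand":0},
    {"translation":[0,0,0.045],"turn":[0,0,0],"hand":0},
    {"translation":[0,0.01,0.045],"turn":[0,0,0],"hand":0},
    {"translation":[-0.03,0.035,0.02],"turn":[0,0,0],"hand":0},
    {"translation":[-0.03,0.035,0.02],"turn":[0,0,0],"hand":0}
  ]
}}

```text
time: 4.5
ee_pos: [0.5626, -0.0458, 0.1856]
eef_rot: [1.0, 0.003, 0.001, 0.002]
ft_force: [-0.3, 1.1, -0.1]
width: 0.0005
```

Request:
{"method": "apply_moves", "body": {
  "deltas": [
    {"translation":[-0.01,0.04,0.02],"turn":[0,0,0],"hand":0},
    {"translation":[0,0.04,0.02],"turn":[0,0,0],"hand":0},
    {"translation":[0,0.02,0.01],"turn":[0,0,0],"hand":0},
    {"translation":[0,0,0],"turn":[0,0,0],"hand":0}
  ]
}}

```text
time: 4.9
ee_pos: [0.5501, 0.0619, 0.2432]
eef_rot: [1.0, 0.006, 0.005, 0.002]
ft_force: [0.1, -0.0, -0.0]
width: 0.0006
```

Run:
```python
from h import *
im,c=snap('wrist','w3.png');im2,d=snap('side','d3.png')
p=np.load('p.npy');c_,s=np.cos(p[2]),np.sin(p[2])
B=np.array([[0,0,.057],[.118,0,.012],[.17,0,.05],[0,-.107,.055],[0,.107,.055],[.225,-.135,.012],[.225,.135,.012]])
W=B.copy();W[:,:2]=B[:,:2]@np.array([[c_,s],[-s,c_]])+p[:2]
print(proj(c,W).round(0).tolist())
print(readout.read_state()['ee_pos'])
```

```text
[[465.0, 184.0], [342.0, 176.0], [294.0, 185.0], [474.0, 71.0], [453.0, 279.0], [238.0, 48.0], [253.0, 286.0]]
[0.54995763 0.05827338 0.24138905]
```

View pics/w3.png

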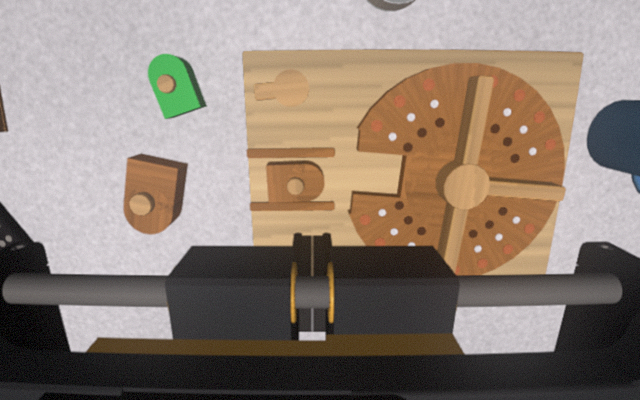

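The wrist view shows the gap at (375,173), the piece at (293,181) between its rails, the hub at (467,186), and spoke ends at (482,80) and (562,193). The gap is slightly off. I'll enlarge this for precision.

Run:
```python
import cv2
a=cv2.imread('pics/w3.png')[45:245,240:580]
a=cv2.resize(a,None,fx=2.35,fy=2.35,interpolation=cv2.INTER_CUBIC)
cv2.imwrite('pics/c5.png',a)
```

```text
(no output)
```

View pics/c5.png

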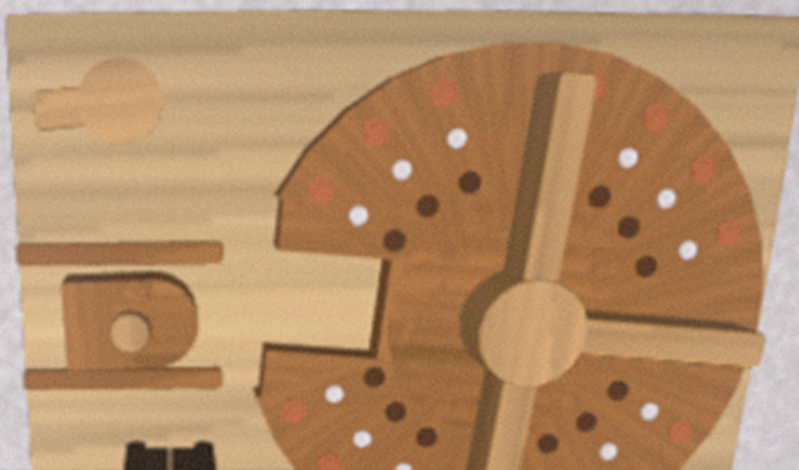

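Run:
```python
from ang import *
c=load('wrist');W=lambda l:np.array(l)/2.35+[240,45]-.29
hub=ray(c,W([(533,333)]),.057)[0,:2]
sp=ray(c,W([(577,73),(764,349)]),.055)[:,:2]-hub
g=ray(c,W([(275,247),(264,347),(388,258),(372,355)]),.029)[:,:2]
r=ray(c,W([(20,263),(222,262),(25,370),(222,369)]),.019)[:,:2]
cor=ray(c,W([(8,15),]),.012)[:,:2]
print('hub',hub,p[:2])
an=lambda v:np.degrees(np.arctan2(v[1],v[0]))
print('c',an(sp[0])+90,'b',an(sp[1])-180+360,np.hypot(*sp.T))
print('gap dir',an(g[:2].mean(0)-g[2:].mean(0)),an(g[0]-g[2]),an(g[1]-g[3]),'mouth from hub',an(g[:2].mean(0)-hub))
print('chute dir',an(r[0]-r[1]),an(r[2]-r[3]),'chute from hub',an(r.mean(0)-hub), 'fit',np.degrees(p[2]))
print(g,r)
k=ray(c,W([(130,331)]),.052)[0,:2];print('knob',k)
```

```text
hub [ 0.54278708 -0.09442426] [ 0.54514749 -0.09208575]
c 86.90786170888467 b 86.532598890808 [0.10581995 0.10663219]
gap dir 85.72251943771363 85.22953542123307 86.22378982708018 mouth from hub 85.77356497762896
chute dir 90.84776200547392 90.8726968893316 chute from hub 91.20880853589256 fit 91.43963513247527
[[ 0.57378879  0.01347459]
 [ 0.52795203  0.01644292]
 [ 0.56955655 -0.03723924]
 [ 0.52465583 -0.03349731]] [[0.56385842 0.12822721]
 [0.5652225  0.03604276]
 [0.51289356 0.1277415 ]
 [0.51431234 0.03460068]]
knob [0.54057317 0.07667463]
```

Gap needs about +4.8° more, roughly 6.7 mm at the fingertip. Going back to spoke c.

Request:
{"method": "apply_moves", "body": {
  "deltas": [
    {"translation":[0.019,-0.045,0],"turn":[0,0,0],"hand":0},
    {"translation":[0.019,-0.045,0],"turn":[0,0,0],"hand":0},
    {"translation":[0.019,-0.045,0],"turn":[0,0,0],"hand":0},
    {"translation":[0.018,-0.045,0],"turn":[0,0,0],"hand":0},
    {"translation":[0,0,-0.04],"turn":[0,0,0],"hand":0}
  ]
}}

```text
time: 5.5
ee_pos: [0.6253, -0.1358, 0.2011]
eef_rot: [1.0, 0.001, 0.006, 0.006]
ft_force: [0.5, -0.5, -0.6]
width: 0.0004
```

Request:
{"method": "apply_moves", "body": {
  "deltas": [
    {"translation":[0,0.003,-0.045],"turn":[0,0,0.015],"hand":0},
    {"translation":[0,0.002,-0.045],"turn":[0,0,0],"hand":0},
    {"translation":[0,0.002,-0.045],"turn":[0,0,0],"hand":0},
    {"translation":[0,0.001,-0.011],"turn":[0,0,0],"hand":0},
    {"translation":[0,0,0],"turn":[0,0,0],"hand":0}
  ]
}}

```text
time: 6.0
ee_pos: [0.6187, -0.141, 0.0432]
eef_rot: [1.0, 0.0, -0.0, 0.006]
ft_force: [-6.9, 6.6, 35.2]
width: 0.0005
```

Pressed on the disc, because the descent overshot. Lifting.

Request:
{"method": "apply_moves", "body": {
  "deltas": [
    {"translation":[0,0,0.012],"turn":[0,0,0],"hand":0},
    {"translation":[0,0,0],"turn":[0,0,0.01],"hand":0}
  ]
}}

```text
time: 6.2
ee_pos: [0.6186, -0.1436, 0.0569]
eef_rot: [1.0, 0.004, -0.0, 0.007]
ft_force: [-0.8, -0.2, 0.5]
width: 0.0006
```

Request:
{"method": "apply_moves", "body": {
  "deltas": [
    {"translation":[0.003,0.01,0],"turn":[0.012,0,0.01],"hand":0},
    {"translation":[0.003,0.007,-0.001],"turn":[0,0,0],"hand":0},
    {"translation":[0,0.005,0],"turn":[0,0,0],"hand":0},
    {"translation":[0,0.004,0],"turn":[0,0,0],"hand":0},
    {"translation":[0,0,0],"turn":[0,0,0],"hand":0}
  ]
}}

```text
time: 6.7
ee_pos: [0.625, -0.1169, 0.056]
eef_rot: [1.0, 0.009, -0.0, 0.001]
ft_force: [-0.0, 0.4, -0.3]
width: 0.0002
```

Request:
{"method": "apply_moves", "body": {
  "deltas": [
    {"translation":[0,0.003,0],"turn":[0,0,0],"hand":0},
    {"translation":[0,0.002,0],"turn":[0,0,0],"hand":0},
    {"translation":[0,0.0,0],"turn":[0,0,0],"hand":0}
  ]
}}

```text
time: 7.0
ee_pos: [0.6251, -0.1123, 0.0559]
eef_rot: [1.0, 0.009, -0.0, 0.001]
ft_force: [0.0, -0.2, -0.5]
width: 0.0008
```

Request:
{"method": "apply_moves", "body": {
  "deltas": [
    {"translation":[0,0.0017,0],"turn":[0,0,0],"hand":0},
    {"translation":[0,0,0],"turn":[0,0,0],"hand":0}
  ]
}}

```text
time: 7.2
ee_pos: [0.6251, -0.1107, 0.0559]
eef_rot: [1.0, 0.009, -0.0, 0.001]
ft_force: [0.2, 0.4, -0.4]
width: 0.0004
```

Request:
{"method": "apply_moves", "body": {
  "deltas": [
    {"translation":[0,-0.005,0],"turn":[0,0,0],"hand":0},
    {"translation":[0,0,0.045],"turn":[0,0,0],"hand":0},
    {"translation":[0,0.01,0.045],"turn":[0,0,0],"hand":0},
    {"translation":[-0.03,0.035,0.02],"turn":[0,0,0],"hand":0},
    {"translation":[-0.03,0.035,0.02],"turn":[0,0,0],"hand":0}
  ]
}}

```text
time: 7.7
ee_pos: [0.562, -0.0402, 0.1848]
eef_rot: [1.0, 0.004, -0.004, 0.0]
ft_force: [0.6, 1.5, 1.1]
width: 0.0006
```

Request:
{"method": "apply_moves", "body": {
  "deltas": [
    {"translation":[-0.01,0.04,0.02],"turn":[0,0,0],"hand":0},
    {"translation":[0,0.04,0.02],"turn":[0,0,0],"hand":0},
    {"translation":[0,0.015,0.01],"turn":[0,0,0],"hand":0},
    {"translation":[0,0,0],"turn":[0,0,0],"hand":0}
  ]
}}

```text
time: 8.1
ee_pos: [0.5486, 0.0616, 0.2412]
eef_rot: [1.0, 0.007, -0.002, 0.001]
ft_force: [0.5, -0.4, 0.5]
width: 0.0001
```

Run:
```python
from h import *
im,c=snap('wrist','w4.png')
print(readout.read_state()['ee_pos'])
a=cv2.imread('pics/w4.png')[45:245,240:580]
cv2.imwrite('pics/c6.png',cv2.resize(a,None,fx=2.35,fy=2.35,interpolation=cv2.INTER_CUBIC))
```

```text
[0.54857099 0.06033533 0.24035945]
```

View pics/c6.png

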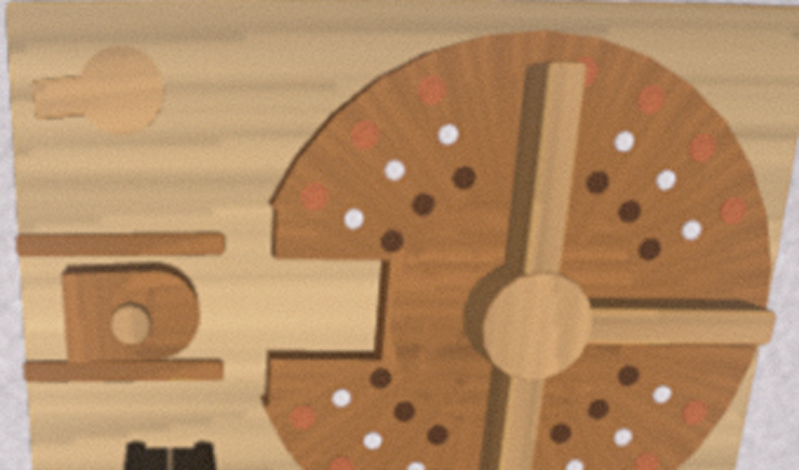

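Run:
```python
from ang import *
c=load('wrist');W=lambda l:np.array(l)/2.35+[240,45]-.29
hub=ray(c,W([(537,326)]),.057)[0,:2]
sp=ray(c,W([(568,64),(773,327)]),.055)[:,:2]-hub
g=ray(c,W([(272,258),(268,353),(388,261),(382,356)]),.029)[:,:2]
r=ray(c,W([(20,255),(224,255),(25,361),(222,360)]),.019)[:,:2]
an=lambda v:np.degrees(np.arctan2(v[1],v[0]))
print('hub',hub,'c',an(sp[0])+90,'b',an(sp[1])-180+360)
print('gap dir',an(g[:2].mean(0)-g[2:].mean(0)),'mouth from hub',an(g[:2].mean(0)-hub))
print('chute dir',an(r[0]-r[1]),an(r[2]-r[3]),'chute from hub',an(r.mean(0)-hub))
print(g,r)
k=ray(c,W([(130,323)]),.052)[0,:2];b=ray(c,W([(63,270),(67,360)]),.036)[:,:2];print('knob',k,'back',b)
```

```text
hub [ 0.54283208 -0.09422407] c 90.31288244821532 b 90.37201737850637
gap dir 89.29053675165144 mouth from hub 89.78787972449452
chute dir 90.70326347435278 91.04133347422746 chute from hub 91.27172802679573
[[ 0.56505011  0.0154112 ]
 [ 0.52142486  0.01514867]
 [ 0.56451394 -0.03613753]
 [ 0.52067447 -0.03719996]] [[0.56328943 0.1282801 ]
 [0.56442305 0.03592724]
 [0.51315096 0.12779097]
 [0.51483223 0.03529503]]
knob [0.54050069 0.07696845] back [[0.55980034 0.10676419]
 [0.51903145 0.10590014]]
```

Gap is within about 1° (2 mm) of the chute and the wheel is at rest, with the piece still in the chute. Now to get behind the piece.

Request:
{"method": "apply_moves", "body": {
  "deltas": [
    {"translation":[-0.005,0.045,0],"turn":[0,0,0],"hand":0},
    {"translation":[-0.004,0.045,0],"turn":[0,0,0],"hand":0},
    {"translation":[0,0,-0.045],"turn":[0,0,0],"hand":0},
    {"translation":[0,0,-0.045],"turn":[0,0,0],"hand":0},
    {"translation":[0,0,-0.045],"turn":[0,0,0],"hand":0}
  ]
}}

```text
time: 8.65
ee_pos: [0.5442, 0.1424, 0.1019]
eef_rot: [1.0, -0.001, 0.001, 0.001]
ft_force: [0.8, -1.1, -0.4]
width: 0.0005
```

Request:
{"method": "apply_moves", "body": {
  "deltas": [
    {"translation":[0,0,-0.015],"turn":[0,0,0],"hand":0},
    {"translation":[0,0,0],"turn":[0,0,0],"hand":0}
  ]
}}

```text
time: 8.85
ee_pos: [0.54, 0.1361, 0.077]
eef_rot: [1.0, -0.003, -0.006, 0.003]
ft_force: [0.0, -0.4, 0.2]
width: 0.0002
```

Request:
{"method": "apply_moves", "body": {
  "deltas": [
    {"translation":[-0.001,0.006,-0.015],"turn":[0,0,0.02],"hand":0},
    {"translation":[0,0,-0.01],"turn":[0,0,0],"hand":0},
    {"translation":[0,0,-0.005],"turn":[0,0,0],"hand":0},
    {"translation":[0,0,0],"turn":[0,0,0],"hand":0}
  ]
}}

```text
time: 9.25
ee_pos: [0.5404, 0.1392, 0.045]
eef_rot: [1.0, 0.006, -0.006, 0.004]
ft_force: [-0.0, 0.5, 0.1]
width: 0.0004
```

Request:
{"method": "apply_moves", "body": {
  "deltas": [
    {"translation":[-0.001,-0.003,-0.005],"turn":[0,0.0,0],"hand":0},
    {"translation":[0,-0.008,0],"turn":[0,0,0],"hand":0},
    {"translation":[0,-0.008,0],"turn":[0,0,0],"hand":0},
    {"translation":[0,-0.008,0],"turn":[0,0,0],"hand":0},
    {"translation":[0,-0.008,0],"turn":[0,0,0],"hand":0}
  ]
}}

```text
time: 9.75
ee_pos: [0.5407, 0.1024, 0.0418]
eef_rot: [1.0, 0.006, -0.004, 0.004]
ft_force: [-0.2, -0.2, -0.8]
width: 0.0006
```

Request:
{"method": "apply_moves", "body": {
  "deltas": [
    {"translation":[-0.0005,-0.01,-0.001],"turn":[0,0,0],"hand":0},
    {"translation":[0,-0.01,0],"turn":[0,0,0],"hand":0},
    {"translation":[0,-0.008,0],"turn":[0,0,0],"hand":0},
    {"translation":[0,-0.006,0],"turn":[0,0,0],"hand":0},
    {"translation":[0,0,0],"turn":[0,0,0],"hand":0}
  ]
}}

```text
time: 10.25
ee_pos: [0.5405, 0.0628, 0.0411]
eef_rot: [1.0, 0.005, -0.004, 0.004]
ft_force: [-0.6, 0.1, 0.5]
width: 0.0001
```

Run:
```python
from h import *
im,c=snap('wrist','w5.png')
print(readout.read_state()['ee_pos'])
```

```text
[0.54048542 0.06328852 0.04114613]
```

View pics/w5.png

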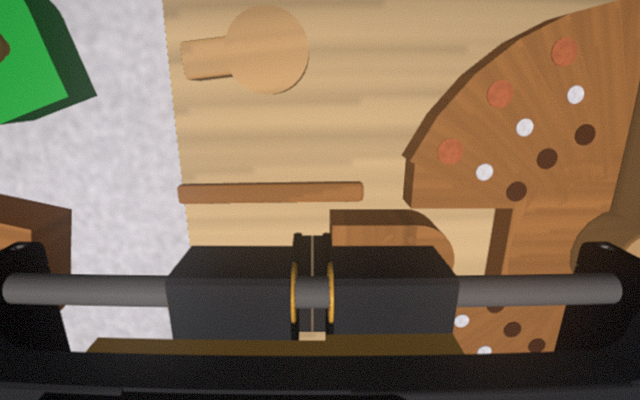

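The nose at (452,250) has entered the gap straight, with the inner end at about (500,250). I'll continue until it makes contact.

Request:
{"method": "apply_moves", "body": {
  "deltas": [
    {"translation":[0,-0.008,0],"turn":[0,0,0],"hand":0},
    {"translation":[0,-0.006,0],"turn":[0,0,0],"hand":0},
    {"translation":[0,-0.004,0],"turn":[0,0,0],"hand":0},
    {"translation":[0,-0.002,0],"turn":[0,0,0],"hand":0},
    {"translation":[0,0,0],"turn":[0,0,0],"hand":0}
  ]
}}

```text
time: 10.8
ee_pos: [0.5405, 0.0429, 0.0412]
eef_rot: [1.0, 0.006, -0.004, 0.004]
ft_force: [0.3, -0.6, -0.0]
width: 0.0005
```

Request:
{"method": "apply_moves", "body": {
  "deltas": [
    {"translation":[0,-0.003,0],"turn":[0,0,0],"hand":0},
    {"translation":[0,-0.002,0],"turn":[0,0,0],"hand":0},
    {"translation":[0,0,0],"turn":[0,0,0],"hand":0}
  ]
}}

```text
time: 11.1
ee_pos: [0.5405, 0.0379, 0.0412]
eef_rot: [1.0, 0.006, -0.004, 0.003]
ft_force: [1.2, 0.3, -0.2]
width: 0.0005
```

Request:
{"method": "apply_moves", "body": {
  "deltas": [
    {"translation":[0,-0.002,0],"turn":[0,0,0],"hand":0},
    {"translation":[0,-0.002,0],"turn":[0,0,0],"hand":0}
  ]
}}

```text
time: 11.3
ee_pos: [0.5405, 0.0341, 0.0412]
eef_rot: [1.0, 0.006, -0.003, 0.003]
ft_force: [-0.3, 1.6, 0.1]
width: 0.0005
```

Request:
{"method": "apply_moves", "body": {
  "deltas": [
    {"translation":[0,-0.002,0],"turn":[0,0,0],"hand":0}
  ]
}}

```text
time: 11.4
ee_pos: [0.5406, 0.033, 0.0413]
eef_rot: [1.0, 0.007, -0.003, 0.003]
ft_force: [0.9, 8.6, 1.4]
width: 0.0003
```

Seated: 8.6 N reaction. One brief press, then back off and check.

Request:
{"method": "apply_moves", "body": {
  "deltas": [
    {"translation":[0,-0.001,0],"turn":[0,0,0],"hand":0},
    {"translation":[0,0,0],"turn":[0,0,0],"hand":0}
  ]
}}

```text
time: 11.6
ee_pos: [0.5405, 0.0332, 0.0414]
eef_rot: [1.0, 0.007, -0.003, 0.002]
ft_force: [-0.3, -0.3, -0.5]
width: 0.0004
```

Request:
{"method": "apply_moves", "body": {
  "deltas": [
    {"translation":[0,0.015,0],"turn":[0,0,0],"hand":0},
    {"translation":[0,0.01,0.03],"turn":[0,0,0],"hand":0},
    {"translation":[0,0,0.045],"turn":[0,0,0],"hand":0},
    {"translation":[0,0,0.045],"turn":[0,0,0],"hand":0},
    {"translation":[0.01,0,0.045],"turn":[0,0,0],"hand":0}
  ]
}}

```text
time: 12.1
ee_pos: [0.5442, 0.0609, 0.2049]
eef_rot: [1.0, 0.008, -0.01, 0.003]
ft_force: [1.5, 0.4, 0.4]
width: 0.0004
```

Request:
{"method": "apply_moves", "body": {
  "deltas": [
    {"translation":[0,0,0.03],"turn":[0,0,0],"hand":0},
    {"translation":[0,0,0],"turn":[0,0,0],"hand":0}
  ]
}}

```text
time: 12.3
ee_pos: [0.547, 0.0631, 0.2428]
eef_rot: [1.0, 0.008, -0.005, 0.003]
ft_force: [0.1, -0.2, -0.2]
width: 0.0005
```

Run:
```python
from h import *
im,c=snap('wrist','w6.png')
print(readout.read_state()['ee_pos'])
a=cv2.imread('pics/w6.png')[45:245,240:580]
cv2.imwrite('pics/c7.png',cv2.resize(a,None,fx=2.35,fy=2.35,interpolation=cv2.INTER_CUBIC))
```

```text
[0.54634548 0.06298233 0.24085389]
```

View pics/c7.png

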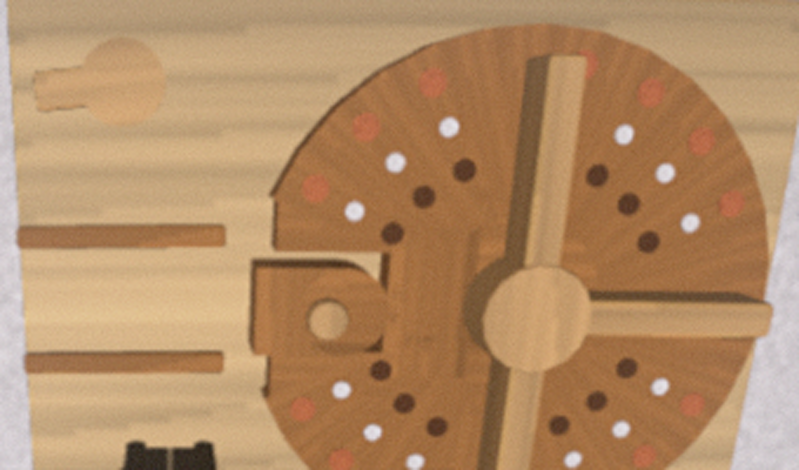

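Run:
```python
from ang import *
c=load('wrist');W=lambda l:np.array(l)/2.35+[240,45]-.29
R=lambda l,z:ray(c,W(l),z)[:,:2]
hub=R([(537,319)],.057)[0];k=R([(328,320)],.052)[0];b=R([(255,262),(254,354)],.036)
sp=R([(568,57),(771,320)],.055)-hub
g=R([(272,251),(268,349),(388,253),(382,350)],.029);r=R([(20,247),(225,246),(25,353),(222,352)],.019)
an=lambda v:np.degrees(np.arctan2(v[1],v[0]))
th=np.radians((an(sp[0])+90+an(sp[1])+180)/2);u=np.array([np.cos(th),np.sin(th)]);n=np.array([-u[1],u[0]])
print('wheel',np.degrees(th),'chute',an(r[0]-r[1]),an(r[2]-r[3]),an(r.mean(0)-hub))
for q in (k,b[0],b[1],*g):print(((q-hub)@u).round(4),((q-hub)@n).round(4))
```

```text
wheel 90.54662445915552 chute 91.07791501083668 91.09433842222748 91.14923680292536
0.088 0.0023
0.1181 -0.0195
0.1171 0.0223
0.11 -0.0232
0.1099 0.022
0.0583 -0.0227
0.0574 0.0222
```

Depth is 88.0 mm, sideways offset about 2 mm, wheel within about 0.6° of the chute, and the arm is clear. Handing in.

```bash
python3 -c "
from bench import order;print(order.close_job())"
```

```text
the job is handed in; nothing more can be done
None
```

The piece is in the wheel's gap and the job is handed in; the hand-in gives no verdict. I turned the wheel about 2.7 rad anticlockwise by pushing spoke c with the closed fingertips. After a wrist-camera check I nudged it a further 4° or so. I then pushed the piece along the chute until its nose met the gap's inner end, where the force reading rose to 8.6 N.

My last wrist-camera measurement, with the arm clear of everything:

| Check | Measured | Limit |
|---|---|---|
| Piece centre from the axis | 88.0 mm | under 93 mm |
| Piece off the gap's centre line | about 2 mm | 6 mm |
| Piece turned against the gap | about 0.02 rad | 0.15 rad |
| Wheel off the chute line | about 0.6° (roughly 1 mm at the mouths) | 10 mm |

- **Hard touch on the disc:** on the second descent the fingertips overshot and pressed on the disc with about 35 N, so I lifted at once. That is under the 40 N limit for arm and gripper body.
- **Measurements that disagreed:** before the final nudge, the side camera's spoke angles differed from each other by several degrees. I used the closer wrist view instead. My earlier two-camera fit also put the hub about 3 mm from where the wrist view did.
- **Bystanders:** I did not measure them at the end. The finger path stayed clear of them, and the leaf looked unmoved in the last picture.

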